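# Stand the sharpening-kit case heavy end down in the drip tray

### The job

The closed grey kit case lies across the pot stand in the aluminium tray; a stone sits unseen inside one of its two ends, so only lifting or pressing the overhanging ends tells which end is heavy. Tip the case up so that it is left standing upright, heavy end down, on the floor of the tray beside the pot stand. Leave the strawberry pot, the trowel and the bamboo stakes where they are.

Things in the scene. Friction and masses are not known exactly. Their poses are not given: they have to be found in the camera images.
- case_mid (a point): Centre of the closed slate-grey case with a grippy rubberised skin and orange latches on one long side: a cuboid 200 mm long (its x), 76 wide (its y), 58 high (its z, up while it lies), 0.55 to 0.7 kg. The ends look alike; a heavy stone (hidden_weight, not reported) sits unseen in the +x or -x end, which puts the centre of mass 32 to 38 mm from the middle.
- stand_top (a point): Centre of the pot stand's top, 41 mm above the bench, axes as the stand. The case starts lying flat on it, stable, along the stand's x; both ends overhang by about 54 mm. Raising the light end from below takes under 1 N, the heavy end 3 to 4 N; a steady press down on the light end over 8 N, on the heavy end under 3 N (touching down adds a short jolt).
- stand: Slatted teak pot stand fixed in the tray, 92 mm (x) by 130 (y) by 38 high; origin under its centre, on the tray floor. Once its light end has risen about 40 degrees the case rests by itself, heavy bottom edge on the tray floor about 88 mm from the stand's middle, leaning on the stand's top edge. Pushed on to about 65 degrees it falls upright by itself and stands stably.
- tray: Empty folded aluminium drip tray fixed to the bench, 500 mm along its x, 260 mm along its y, rim 20 mm high (rolled rim 23 mm), floor 3 mm thick so that its floor is 3 mm above the bench. Origin at the centre of its underside. It lies roughly across the robot's front.
- pot: Bystander: glazed terracotta strawberry pot with four side pockets, 160 mm high, 128 mm wide (160 over the pockets), origin at the centre of its underside.
- trowel: Bystander: hand trowel with a green silicone handle, 265 mm long along its x, 58 mm wide, 28 mm high, lying; origin near its middle, on the bench.
- stakes: Bystander: three bamboo stakes tied side by side, 350 mm long along their x, 32 mm wide, 11 mm high, lying; origin at the middle, on the bench.
There are look-alikes about, which are no part of the job. What is shaped like the part that bears case_mid but green or pink is not meant.

How it is judged:
By the outcome, as a careful person would: the job done as asked, in the order asked, and still so for the second after the job is handed in, with the robot touching nothing.
It also fails if it takes over 58 s, if anything falls off the work surface, if the arm or the gripper's body presses on something with over 40 N, if the wrist force passes 120 N, or if a joint passes its speed limit or range.

### The arm

A 7-joint arm with a two-finger parallel gripper is mounted at the origin on the work surface. World frame = base frame: x ahead of the robot, y to its left, z up, the work surface at z = 0. Lengths are in m, angles in rad, forces in N, time in s.
With the tool pointing down it reaches from about 0.35 to 0.9 m from the base axis. Payload 7.2 kg.
Tool frame: the origin (TCP) lies at the very end of the fingers, on their centre line; the grasp point (between the pads) lies 19 mm behind it; z points along the fingers, y is the line along which they close (so a half turn about z gives the same grasp; the last joint's range is limited). The gripper opens to 88 mm and grips with 3 to 60 N. Pads are 20 mm wide; open, the fingers measure 115 mm over their backs; the gripper's body (75 mm by 178 mm) begins 61 mm behind the grasp point.
Start: joints at [-1.219, 0.411, -0.013, 1.596, 0.006, 1.134, -0.082], TCP at [0.255, 0.571, 0.192] pointing down, gripper open.
Joint ranges: [-2.95, 2.95], [-0.29, 1.99], [-1.47, 1.44], [0.14, 2.54], [-1.03, 4.17], [0.13, 1.85], [-2.86, 2.86]. Speed limits (rad/s): [2.39, 2.39, 3.01, 3.01, 3.14, 3.14, 3.14].

### API

Orientations are given as [roll, pitch, yaw] about the fixed x, y, z axes, in that order (R = Rz(yaw) Ry(pitch) Rx(roll)).
In Python, from rig import sense, eyes, order gives the robot as it stands.
- The arm moves only by the tool send_rows, never from a script. Its argument "targets" is a list of rows, each a list of 3 entries, a list of its own where there are three numbers: the shift along the tool's x, y, z in m, then the turn about the tool's z in degrees, then the closure, from 0 (fully open) to 1 (shut). A call has 1 to 5 rows; each row is the pose to reach, as a shift and turn from the pose commanded when the call began, along the tool's axes at that moment; what a row does not reach only later rows make up. A row lasts 1/12 s, in which the tool goes at most 41.7 mm and 7.16 degrees, less where a joint would pass 70% of its speed; a pose out of reach is approached as far as the arm can. A call with a gripper value outside its range is refused whole. The fingers move at their own pace and stop on an object; the grip force is fixed at half the most. Time passes only in rows, so rows that repeat a pose let the fingers close. It gives the time, the measured TCP pose, the force, the opening and the grip force at its end, in the units of the state.
- sense(): the state, without advancing time (a new reading comes with each control period).
- eyes.capture(name): name is "scene" or "top" or "wrist"; returns the picture (480x640x3 uint8, red, green, blue); there is no depth.
- eyes.camera_params(name): a dict with "fx", "fy", "cx", "cy" (pixels), "k1" (the pictures are not rectified: a ray, as slopes to the right and down, at radius r is drawn at 1 + k1 r^2 times it, then the intrinsics apply), "pose" (4x4, takes a point from camera to world coordinates). Camera axes: x right, y down, z forward; pixel columns grow to the right and rows downward; lengths in m; the calibration is good to about 2 mm. A picture is of the moment at which its call begins: read the wrist's pose just before it. camera_params takes no time and is no camera call; for the wrist camera it gives the pose at the moment of the call.
- order.close_job(): hands the job in; it is judged then, once.
Trained networks look in the newest picture that a camera, given by its name, has taken for a name from the list of things; names that differ only in an ending like _2 or _b are one class to them, and where a whole thing is asked for, a point or a joint stands for the part that bears it (a point fixed in the world has none). Each returns a list of dicts, best first, with "p" (0 to 1); they miss things now and then, are a little off and sometimes report something else, mostly with a low value. They report only what shows in the picture. A call takes as long as a camera call. They do not tell look-alikes from the thing itself.
- eyes.recognise(name, camera): "extent" ([left, top, width, height] in pixels, round what is visible of it).
- eyes.masks_of(name, camera): "region" (480x640 bool, what is visible of it) and "extent" ([left, top, width, height] in pixels, round what is visible of it).
The state is a dict: "clock": time; "q": joint angles; "dq": joint speeds; "joint_torque": joint torques, N m; "position": TCP position; "ee_rot": TCP orientation; "wrist_force": force on the tool from outside, world axes, zero at the start; "ft_torque": the same for the moment, N m; "finger_gap": finger opening in m; "grasp_force": force on a finger pad.
Only numpy, scipy, OpenCV 4.12 (cv2) and the standard library are available. Lean on these libraries where they do the work, as an engineer would, in place of code of your own. Each camera call takes 0.05 s, during which the arm holds its last target. There are 200 camera calls.

## Working session

There is one attempt and no reset: what is moved stays moved. The work goes in short steps, Python scripts to look and compute and a tool call to move; the robot and the scene stay as the last step left them, time stands still between calls to the robot, and variables do not carry over. Pictures are saved under pics/ and viewed, at most 10 in all, crops included, and the job is handed in when it is done.

Besides the shell and the picture viewer there is one more tool, called after "Call:" in YAML: its name, and indented under it one key for each argument. send_rows: Moves the arm, as the interface text tells. Its arguments: {"type":"object","properties":{"targets":{"type":"array","items":{"type":"array"}}},"required":["targets"]}

```bash
mkdir -p pics; ls; python3 - <<'E'
from rig import sense, eyes, order
import cv2
s=sense();print({k:s[k] for k in('clock','position','ee_rot','wrist_force','finger_gap')})
for n in('scene','top'):
    im=eyes.capture(n);cv2.imwrite(f'pics/{n}1.png',im[...,::-1])
    p=eyes.camera_params(n);print(n,p)
    for o in('case_mid','stand','tray'):
        print(o,[(round(d['p'],2),d['extent']) for d in eyes.recognise(o,n)])
E
```

```text
pics
{'clock': 0.0, 'position': array([0.25455909, 0.57021434, 0.1908303 ]), 'ee_rot': array([-3.14002335e+00,  1.08946243e-04,  2.72182577e+00]), 'wrist_force': array([ 0.26247047, -0.26265233, -0.17865156]), 'finger_gap': 0.08760459601610787}
scene {'fx': 619.853437370683, 'fy': 619.853437370683, 'cx': 313.3538760921554, 'cy': 239.9635529008473, 'k1': -0.18660580670919, 'pose': array([[-0.75469985,  0.5433881 , -0.36763774,  1.02857376],
       [ 0.65587231,  0.63865205, -0.40243641,  0.60752085],
       [ 0.01611345, -0.54484211, -0.83838382,  1.36070511],
       [ 0.        ,  0.        ,  0.        ,  1.        ]])}
case_mid [(0.94, [445.0, 231.4, 76.7, 69.8]), (0.94, [266.4, 111.6, 67.1, 33.7]), (0.68, [111.3, 182.2, 74.7, 69.1]), (0.66, [308.9, 225.3, 54.0, 82.8])]
stand [(0.79, [296.4, 262.9, 65.9, 40.1])]
tray [(0.87, [229.0, 184.5, 190.8, 203.2]), (0.23, [298.1, 264.4, 64.3, 39.1])]
top {'fx': 613.5003896363005, 'fy': 613.5003896363005, 'cx': 316.4747055492024, 'cy': 241.95298303169966, 'k1': -0.17588045403128807, 'pose': array([[-0.00455112, -0.99335917,  0.1149645 ,  0.30837142],
       [-0.99980492,  0.00231042, -0.01961609,  0.01986624],
       [ 0.01922021, -0.11503135, -0.9931759 ,  1.57889689],
       [ 0.        ,  0.        ,  0.        ,  1.        ]])}
case_mid [(0.96, [434.3, 109.9, 42.7, 78.2]), (0.91, [174.2, 331.2, 37.2, 80.8]), (0.79, [236.5, 213.1, 86.0, 58.8]), (0.61, [420.2, 302.4, 63.2, 84.6])]
stand [(0.92, [256.1, 210.5, 48.9, 58.5])]
tray [(0.61, [180.7, 164.1, 217.3, 149.5])]
```

View pics/scene1.png

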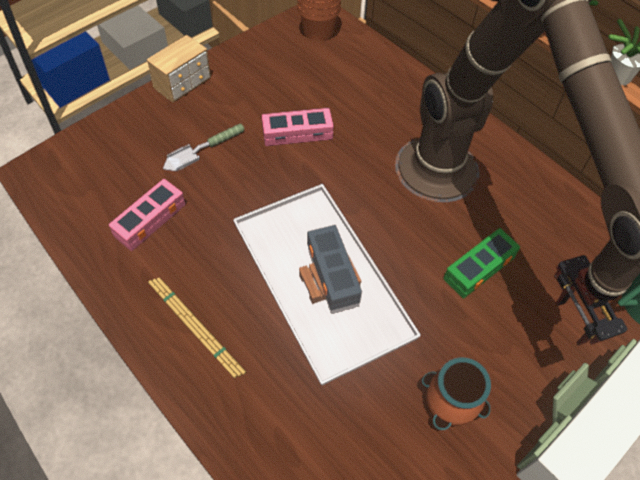

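View pics/top1.png

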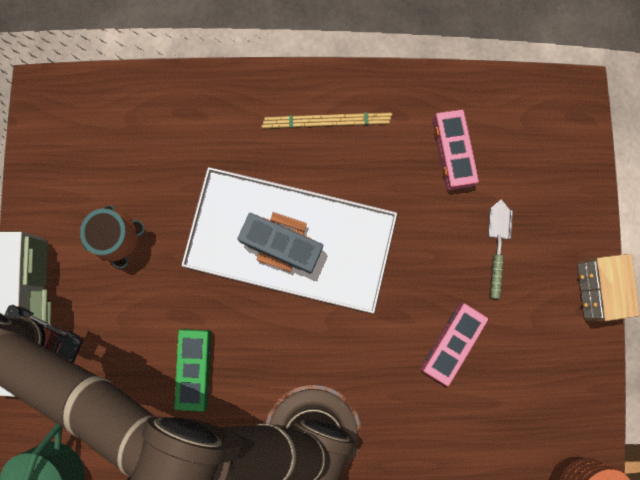

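The grey case is at about top (280,242) and scene (334,266). Look-alikes, all rejected by colour: pink at top (456,150) and (456,345), green at top (192,370). Next I fit the case pose from both masks.

```bash
cat > h.py <<'E'
import numpy as np, cv2
from rig import sense, eyes, order
from scipy.spatial.transform import Rotation as R
def proj(P,cp):
    T=np.linalg.inv(cp['pose']);c=np.asarray(P)@T[:3,:3].T+T[:3,3]
    s=c[:,:2]/c[:,2:];s=s*(1+cp['k1']*(s**2).sum(1,keepdims=True))
    return s*[cp['fx'],cp['fy']]+[cp['cx'],cp['cy']]
def box(x,y,yaw,z0,d):
    v=np.array([[i,j,k] for i in(-.5,.5) for j in(-.5,.5) for k in(0,1)])*d
    return R.from_euler('z',yaw).apply(v)+[x,y,z0]
def pick(name,cam,px):
    for m in eyes.masks_of(name,cam):
        l,t,w,h=m['extent']
        if abs(l+w/2-px[0])<25 and abs(t+h/2-px[1])<25: return m['region']
def sil(P,cp):
    a=np.zeros((480,640),np.uint8);cv2.fillConvexPoly(a,cv2.convexHull(np.round(proj(P,cp)*16).astype(np.int32)),1,shift=4);return a>0
def toolshift(dw):  # world shift -> tool shift
    return R.from_euler('xyz',sense()['ee_rot']).inv().apply(dw)
E
python3 - <<'E'
from h import *
from scipy.optimize import minimize
ms={}
for n,px in(('scene',(334,266)),('top',(280,242))):
    im=eyes.capture(n);m=pick('case_mid',n,px);print(n,m is not None and m.sum())
    if m is not None: ms[n]=(m,eyes.camera_params(n))
    if n=='top':
        o=cv2.resize(im[190:300,180:400,::-1],None,fx=3,fy=3);cv2.imwrite('pics/crop.png',o)
        t=max(eyes.masks_of('tray',n),key=lambda d:d['p'])
        print('tray',cv2.minAreaRect(np.argwhere(t['region'])[:,::-1].astype(np.float32)))
def f(p):
    c=0
    for m,cp in ms.values():
        s=sil(box(p[0],p[1],p[2],.041,[.2,.076,.058]),cp);c+=1-(s&m).sum()/(s|m).sum()
    return c
best=min((minimize(f,[x,.03,y],method='Nelder-Mead',options=dict(initial_simplex=np.array([[x,.03,y],[x+.04,.03,y],[x,.13,y],[x,.03,y+.4]]))) for x in(.45,.5) for y in(1.2,1.6)),key=lambda r:r.fun)
print(best.x,best.fun)
for n,(m,cp) in ms.items(): print(n,proj(box(*best.x,.041,[.2,.076,.058]),cp).round(0).tolist())
E
```

```text
scene 2887
top 2717
tray ((289.528076171875, 239.3848876953125), (198.21383666992188, 102.8152847290039), 13.706960678100586)
[0.47805686 0.07693915 1.15666396] 0.14974844568524026
scene [[306.0, 244.0], [306.0, 231.0], [334.0, 237.0], [335.0, 224.0], [330.0, 312.0], [331.0, 301.0], [360.0, 304.0], [362.0, 292.0]]
top [[324.0, 247.0], [325.0, 245.0], [312.0, 275.0], [312.0, 273.0], [252.0, 216.0], [250.0, 212.0], [240.0, 243.0], [237.0, 241.0]]
```

View pics/crop.png

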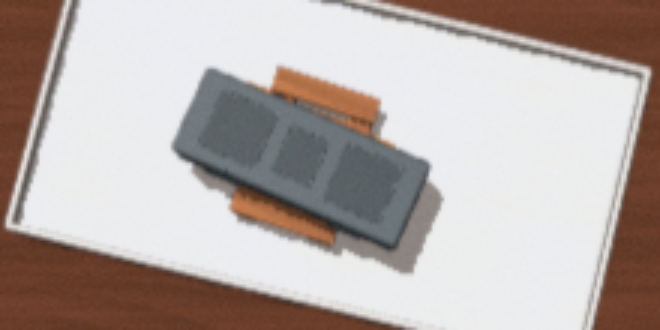

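The crop confirms the slate-grey case. Its corners at (249,213), (238,240), (323,243) and (310,272) match the fit to about 1 px. The first move goes above the +u end, with the tool turned so that its x runs along the case.

Call:
send_rows:
  targets:
    - [[-0.404, -0.274, 0], 90, 0.6]
    - [[-0.404, -0.274, 0], 90, 0.6]
    - [[-0.404, -0.274, 0], 90, 0.6]
    - [[-0.404, -0.274, 0], 90, 0.6]
    - [[-0.404, -0.274, 0], 90, 0.6]

```text
clock: 1.07
position: [0.3653, 0.392, 0.1919]
ee_rot: [3.141, -0.0, 2.091]
wrist_force: [0.2, 0.7, 0.7]
finger_gap: 0.0581
grasp_force: 0.0
```

```bash
cat > go.py <<'E'
import sys
from h import *
# args: along-u, across, z of TCP target relative to case centre -> shift/turn
C=np.array([.478,.077]);Y=1.157;u=np.array([np.cos(Y),np.sin(Y)]);v=np.array([-u[1],u[0]])
a,b,z=map(float,sys.argv[1:4]);s=sense()
t=np.r_[C+a*u+b*v,z]
print(s['position'].round(4),s['ee_rot'].round(3),s['wrist_force'].round(2),round(s['clock'],2),'shift',toolshift(t-s['position']).round(4),'turn',np.degrees((s['ee_rot'][2]-Y+np.pi)%(2*np.pi)-np.pi).round(1),'now along/across',((s['position'][:2]-C)@np.c_[u,v]).round(4))
E
python3 go.py .085 0 .15
```

```text
[0.3653 0.392  0.1919] [ 3.141 -0.     2.091] [0.19 0.73 0.7 ] 1.07 shift [-0.2788  0.0096  0.0418] turn 53.5 now along/across [0.243  0.2299]
```

Call:
send_rows:
  targets:
    - [[-0.279, 0.01, 0], 53.5, 0.6]
    - [[-0.279, 0.01, 0], 53.5, 0.6]
    - [[-0.279, 0.01, 0], 53.5, 0.6]
    - [[-0.279, 0.01, 0], 53.5, 0.6]
    - [[-0.279, 0.01, 0], 53.5, 0.6]

```text
clock: 1.48
position: [0.4763, 0.2156, 0.1921]
ee_rot: [3.141, -0.001, 1.466]
wrist_force: [0.9, 0.5, -0.1]
finger_gap: 0.0351
grasp_force: 0.0
```

```bash
python3 go.py .085 0 .13
```

```text
[0.4763 0.2156 0.1921] [ 3.141e+00 -1.000e-03  1.466e+00] [ 0.94  0.5  -0.12] 1.48 shift [-0.0568  0.042   0.0621] turn 17.7 now along/across [0.1262 0.0573]
```

Call:
send_rows:
  targets:
    - [[-0.057, 0.042, 0.03], 17.7, 0.6]
    - [[-0.057, 0.042, 0.06], 17.7, 0.6]
    - [[-0.057, 0.042, 0.062], 17.7, 0.6]
    - [[-0.057, 0.042, 0.062], 17.7, 0.6]
    - [[-0.057, 0.042, 0.062], 17.7, 0.6]

```text
clock: 1.9
position: [0.5114, 0.1565, 0.1294]
ee_rot: [-3.141, 0.001, 1.164]
wrist_force: [0.6, -0.0, 1.4]
finger_gap: 0.0351
grasp_force: 0.0
```

```bash
python3 go.py .085 0 .103
```

```text
[0.5114 0.1565 0.1294] [-3.141e+00  1.000e-03  1.164e+00] [ 0.59 -0.03  1.36] 1.9 shift [-0.0011  0.0014  0.0264] turn 0.4 now along/across [0.0862 0.0014]
```

Call:
send_rows:
  targets:
    - [[0, 0, 0.01], 0, 0.6]
    - [[0, 0, 0.02], 0, 0.6]
    - [[0, 0, 0.024], 0, 0.6]
    - [[0, 0, 0.025], 0, 0.6]
    - [[0, 0, 0.026], 0, 0.6]

```text
clock: 2.32
position: [0.5114, 0.157, 0.1035]
ee_rot: [-3.141, 0.0, 1.164]
wrist_force: [0.2, 0.6, -0.1]
finger_gap: 0.035
grasp_force: 0.0
```

Call:
send_rows:
  targets:
    - [[0, 0, 0.001], 0, 0.6]
    - [[0, 0, 0.002], 0, 0.6]
    - [[0, 0, 0.003], 0, 0.6]
    - [[0, 0, 0.003], 0, 0.6]
    - [[0, 0, 0.003], 0, 0.6]

```text
clock: 2.73
position: [0.5117, 0.1565, 0.1007]
ee_rot: [3.141, -0.0, 1.163]
wrist_force: [-0.6, -0.1, 0.5]
finger_gap: 0.0347
grasp_force: 0.0
```

Call:
send_rows:
  targets:
    - [[0, 0, 0.001], 0, 0.6]
    - [[0, 0, 0.002], 0, 0.6]
    - [[0, 0, 0.003], 0, 0.6]
    - [[0, 0, 0.003], 0, 0.6]
    - [[0, 0, 0.003], 0, 0.6]

```text
clock: 3.15
position: [0.5116, 0.1565, 0.0976]
ee_rot: [-3.142, 0.0, 1.163]
wrist_force: [-0.2, 0.8, 0.1]
finger_gap: 0.0349
grasp_force: 0.0
```

Call:
send_rows:
  targets:
    - [[0, 0, 0.001], 0, 0.6]
    - [[0, 0, 0.002], 0, 0.6]
    - [[0, 0, 0.003], 0, 0.6]
    - [[0, 0, 0.003], 0, 0.6]
    - [[0, 0, 0.003], 0, 0.6]

```text
clock: 3.57
position: [0.5116, 0.1564, 0.0946]
ee_rot: [-3.141, 0.0, 1.163]
wrist_force: [-0.3, -0.1, 0.5]
finger_gap: 0.0351
grasp_force: 0.0
```

Call:
send_rows:
  targets:
    - [[0, 0, 0.001], 0, 0.6]
    - [[0, 0, 0.002], 0, 0.6]
    - [[0, 0, 0.002], 0, 0.6]
    - [[0, 0, 0.002], 0, 0.6]

```text
clock: 3.9
position: [0.5116, 0.1565, 0.0926]
ee_rot: [-3.141, 0.0, 1.163]
wrist_force: [-0.3, -0.4, 0.0]
finger_gap: 0.035
grasp_force: 0.0
```

```bash
python3 - <<'E'
from h import *
im=eyes.capture('scene');cv2.imwrite('pics/s2.png',cv2.resize(im[180:400,220:440,::-1],None,fx=2.5,fy=2.5))
im=eyes.capture('wrist');cv2.imwrite('pics/w2.png',im[...,::-1]);print(sense()['wrist_force'])
E
```

```text
[ 0.80311352 -0.66182952  0.68299579]
```

View pics/s2.png

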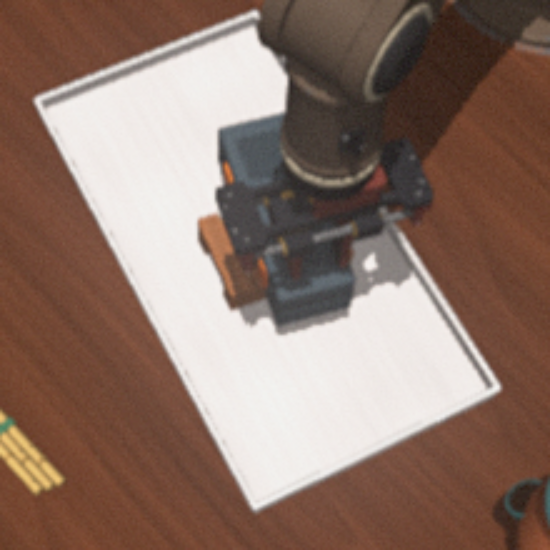

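The scene crop shows the fingers over the near (+u) end, at about scene (345,290), but not whether they touch it. I check the wrist camera.

View pics/w2.png

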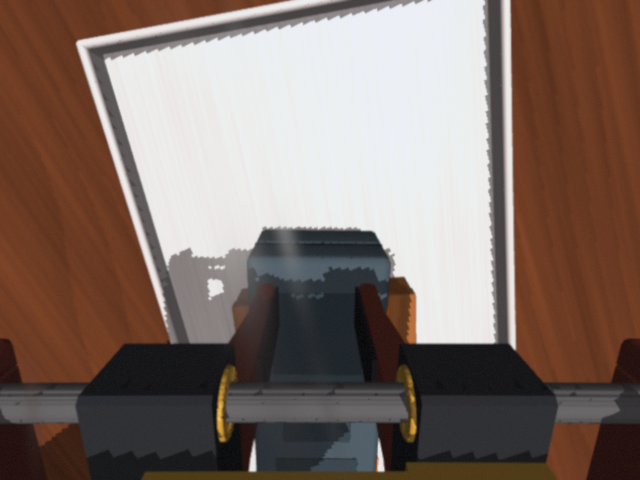

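```bash
python3 - <<'E'
from h import *
cp=eyes.camera_params('wrist');s=sense();print(cp['pose'].round(3))
P=s['position'];Rm=R.from_euler('xyz',s['ee_rot'])
print('tips',proj(P+Rm.apply([[0,.0175,0],[0,-.0175,0],[0,0,0]]),cp).round(0).tolist())
for th in(0,10,25,40):
    # tilt about stand edge at +46 along, z .041, heavy +u
    v=np.array([[.1,j,k] for k in(0,.058) for j in(-.038,.038)])-[.046,0,0]
    v=R.from_euler('y',th,degrees=True).apply(v)+[.046,0,.041]
    w=R.from_euler('z',1.157).apply(v)+[.478,.077,0]
    print(th,'wrist bot,top',proj(w,cp).round(0).tolist(),'scene',((proj(w,eyes.camera_params('scene'))-[220,180])*2.5).round(0).tolist())
E
```

```text
[[ 0.917 -0.38  -0.116  0.545]
 [-0.398 -0.877 -0.269  0.229]
 [ 0.     0.293 -0.956  0.285]
 [ 0.     0.     0.     1.   ]]
tips [[346.0, 279.0], [282.0, 279.0], [314.0, 279.0]]
0 wrist bot,top [[374.0, 230.0], [259.0, 229.0], [390.0, 260.0], [242.0, 259.0]] scene [[275.0, 330.0], [351.0, 309.0], [278.0, 302.0], [356.0, 280.0]]
10 wrist bot,top [[372.0, 228.0], [261.0, 227.0], [388.0, 237.0], [245.0, 236.0]] scene [[275.0, 334.0], [350.0, 313.0], [280.0, 315.0], [358.0, 294.0]]
25 wrist bot,top [[369.0, 228.0], [263.0, 228.0], [383.0, 211.0], [250.0, 210.0]] scene [[273.0, 336.0], [347.0, 315.0], [283.0, 334.0], [360.0, 312.0]]
40 wrist bot,top [[367.0, 234.0], [266.0, 234.0], [378.0, 195.0], [255.0, 195.0]] scene [[270.0, 335.0], [344.0, 314.0], [284.0, 348.0], [360.0, 327.0]]
```

Readings stay around 0.5 N with the TCP 6 mm below the case's top, where the light end would give more than 8 N. So the +u end (left, towards the pot) is the heavy one. I keep pressing along its arc.

Call:
send_rows:
  targets:
    - [[0.002, 0, 0.002], 0, 0.6]
    - [[0.004, 0, 0.004], 0, 0.6]
    - [[0.006, 0, 0.006], 0, 0.6]
    - [[0.008, 0, 0.008], 0, 0.6]
    - [[0.01, 0, 0.011], 0, 0.6]

```text
clock: 4.42
position: [0.5158, 0.166, 0.0814]
ee_rot: [3.142, -0.0, 1.163]
wrist_force: [0.3, 0.3, -0.7]
finger_gap: 0.0352
grasp_force: 0.0
```

```bash
python3 - <<'E'
from h import *
print(np.mean([(eyes.capture('wrist'),sense()['wrist_force'])[1] for _ in range(5)],0))
im=eyes.capture('scene');cv2.imwrite('pics/s3.png',cv2.resize(im[180:400,220:440,::-1],None,fx=2.5,fy=2.5))
E
```

```text
[ 0.34849134  0.28766101 -0.35476389]
```

View pics/s3.png

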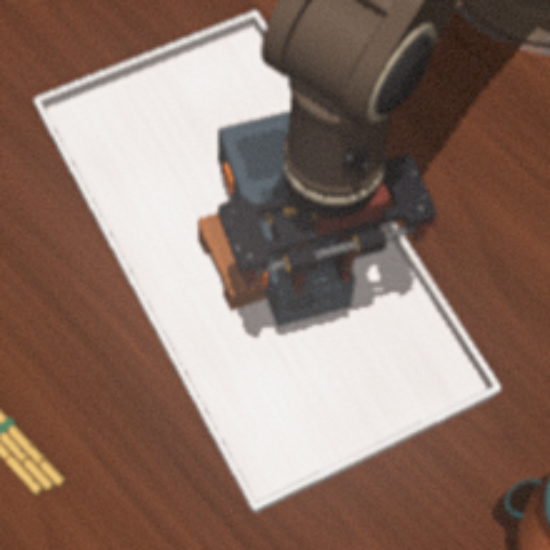

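```bash
python3 - <<'E'
from h import *
a=cv2.imread('pics/scene1.png')
b=eyes.capture('scene')[...,::-1];w=eyes.capture('wrist')[...,::-1]
f=lambda i:cv2.resize(i[215:325,290:380],(393,480),interpolation=cv2.INTER_CUBIC)
cv2.imwrite('pics/cmp.png',np.hstack([f(a),f(b)]))
cv2.imwrite('pics/w3.png',w)
E
```

```text
(no output)
```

View pics/cmp.png

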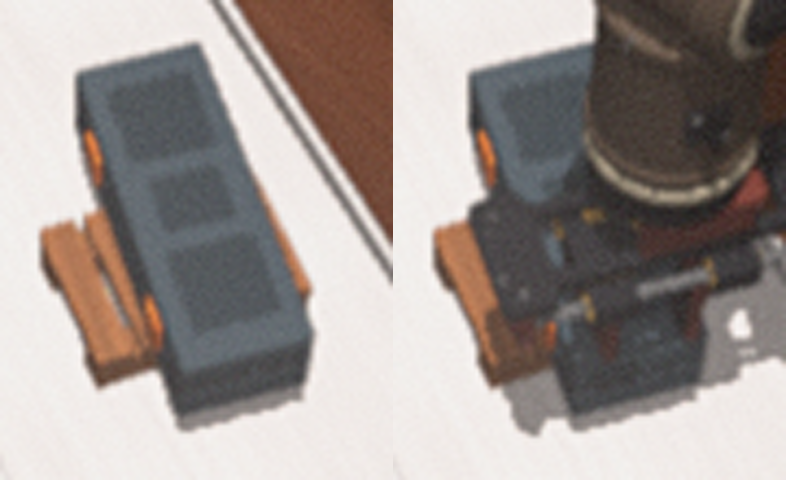

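View pics/w3.png

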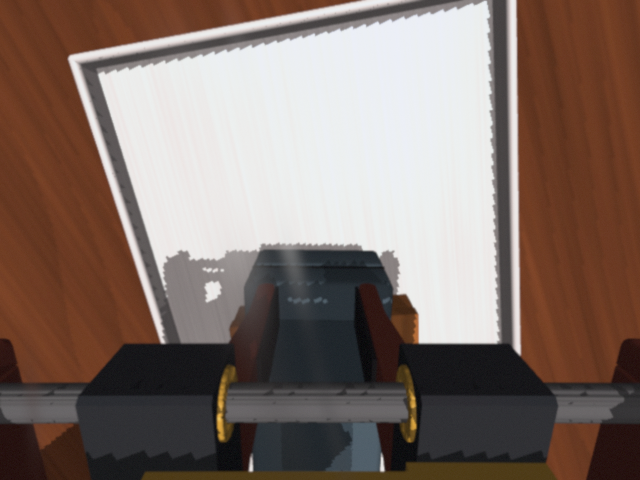

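```bash
python3 - <<'E'
from h import *
cp=eyes.camera_params('wrist');s=sense();sc=eyes.camera_params('scene')
P=s['position'];Rm=R.from_euler('xyz',s['ee_rot']);print(P,s['wrist_force'],s['ft_torque'])
print('tips',proj(P+Rm.apply([[0,.029,0],[0,-.029,0],[0,.0175,0],[.01,0,0],[-.01,0,0]]),cp).round(0).tolist(), 'scene tip',((proj(P[None],sc)-[290,215])*4.364).round(0).tolist())
for th,dx in((0,0),(10,0),(20,0),(25,0),(0,-.01),(-5,0),(20,-.01)):
    v=np.array([[i,j,k] for i in(.1,-.1) for k in(0,.058) for j in(-.038,.038)])-[.046,0,0]
    v=R.from_euler('y',th,degrees=True).apply(v)+[.046+dx,0,.041]
    w=R.from_euler('z',1.157).apply(v)+[.478,.077,0]
    print(th,dx,'wrist bot,top',proj(w[:4],cp).round(0).tolist(),'scene',((proj(w,sc)-[290,215])*4.364).round(0).astype(int).tolist())
E
```

```text
[0.51572169 0.16556689 0.08175663] [-0.3308725  -0.44965202  0.91695616] [-0.04851516  0.06646436  0.01436305]
tips [[368.0, 279.0], [260.0, 279.0], [347.0, 279.0], [314.0, 262.0], [314.0, 296.0]] scene tip [[246.0, 364.0]]
0 0 wrist bot,top [[376.0, 249.0], [257.0, 249.0], [393.0, 286.0], [239.0, 285.0]] scene [[175, 423], [307, 387], [179, 374], [316, 337], [68, 126], [192, 95], [69, 70], [197, 38]]
10 0 wrist bot,top [[373.0, 246.0], [259.0, 246.0], [390.0, 261.0], [242.0, 261.0]] scene [[174, 429], [305, 393], [184, 398], [320, 361], [69, 105], [196, 73], [75, 63], [206, 31]]
20 0 wrist bot,top [[371.0, 246.0], [261.0, 245.0], [387.0, 241.0], [245.0, 240.0]] scene [[172, 433], [302, 397], [188, 420], [323, 382], [73, 91], [201, 59], [84, 65], [217, 32]]
25 0 wrist bot,top [[370.0, 246.0], [262.0, 246.0], [385.0, 233.0], [247.0, 232.0]] scene [[171, 434], [301, 398], [189, 430], [323, 392], [76, 86], [205, 54], [90, 68], [224, 35]]
0 -0.01 wrist bot,top [[375.0, 264.0], [257.0, 264.0], [392.0, 304.0], [240.0, 304.0]] scene [[169, 407], [301, 371], [174, 358], [309, 321], [63, 112], [187, 81], [63, 56], [191, 24]]
-5 0 wrist bot,top [[377.0, 252.0], [256.0, 252.0], [394.0, 300.0], [238.0, 299.0]] scene [[175, 419], [307, 383], [177, 361], [313, 324], [68, 138], [192, 107], [66, 77], [193, 45]]
20 -0.01 wrist bot,top [[371.0, 259.0], [261.0, 259.0], [386.0, 259.0], [246.0, 258.0]] scene [[166, 417], [296, 382], [182, 404], [316, 367], [68, 76], [196, 45], [79, 50], [211, 17]]
```

The case has not moved: the wrist view at rows 249 and 286 matches a flat case. The visible finger ends look about 35 mm higher than the reported TCP, so contact never happened and my verdict on the heavy end is withdrawn. I go down carefully until there is contact.

Call:
send_rows:
  targets:
    - [[-0.005, 0, 0], 0, 0.6]
    - [[-0.01, 0, 0], 0, 0.6]
    - [[-0.01, 0, 0.002], 0, 0.6]
    - [[-0.01, 0, 0.004], 0, 0.6]
    - [[-0.01, 0, 0.004], 0, 0.6]

```text
clock: 5.23
position: [0.5114, 0.1564, 0.0773]
ee_rot: [-3.141, 0.0, 1.163]
wrist_force: [-1.3, -0.8, -0.1]
finger_gap: 0.0352
grasp_force: 0.0
```

Call:
send_rows:
  targets:
    - [[0, 0, 0.001], 0, 0.6]
    - [[0, 0, 0.002], 0, 0.6]
    - [[0, 0, 0.003], 0, 0.6]
    - [[0, 0, 0.004], 0, 0.6]
    - [[0, 0, 0.004], 0, 0.6]

```text
clock: 5.65
position: [0.5116, 0.1565, 0.0734]
ee_rot: [-3.141, 0.0, 1.163]
wrist_force: [-0.7, 0.8, 0.5]
finger_gap: 0.035
grasp_force: 0.0
```

```bash
python3 - <<'E'
from h import *
a=cv2.imread('pics/w3.png');b=eyes.capture('wrist')[...,::-1]
print(sense()['wrist_force'])
for r in range(230,320,6): print(r,a[r,[250,268,300,314,364,380]].tolist(),'|',b[r,[250,268,314,364]].tolist())
E
```

```text
[ 0.41615043  0.62568689 -0.29030237]
230 [[231, 233, 236], [232, 234, 237], [234, 236, 237], [235, 236, 237], [238, 239, 237], [236, 237, 237]] | [[231, 233, 235], [233, 234, 236], [235, 237, 237], [238, 240, 237]]
236 [[231, 232, 235], [232, 234, 236], [233, 234, 237], [234, 235, 237], [239, 239, 237], [236, 237, 236]] | [[231, 233, 235], [130, 130, 136], [131, 133, 139], [230, 232, 229]]
242 [[230, 231, 234], [231, 232, 234], [228, 229, 231], [234, 235, 236], [238, 239, 236], [238, 239, 237]] | [[229, 231, 234], [63, 59, 55], [50, 44, 37], [49, 43, 36]]
248 [[228, 230, 233], [124, 124, 130], [127, 128, 134], [122, 122, 129], [237, 238, 236], [238, 239, 236]] | [[228, 229, 232], [66, 60, 57], [51, 46, 39], [52, 46, 39]]
254 [[141, 141, 147], [64, 62, 57], [72, 69, 67], [49, 43, 37], [46, 42, 35], [230, 231, 228]] | [[100, 99, 102], [55, 53, 51], [39, 36, 32], [57, 50, 44]]
260 [[140, 141, 146], [68, 64, 61], [78, 76, 72], [51, 45, 39], [51, 45, 39], [91, 90, 92]] | [[93, 92, 91], [66, 62, 58], [50, 45, 40], [47, 40, 35]]
266 [[137, 139, 145], [57, 55, 54], [74, 73, 72], [42, 40, 36
[... 584 characters left out ...]
5, 72], [58, 53, 46], [18, 25, 48], [57, 52, 43]] | [[84, 82, 81], [49, 52, 73], [56, 51, 44], [19, 26, 49]]
296 [[84, 83, 81], [48, 52, 73], [74, 72, 67], [60, 52, 47], [20, 24, 48], [53, 48, 42]] | [[84, 82, 80], [47, 50, 70], [58, 53, 46], [16, 20, 47]]
302 [[79, 76, 77], [48, 49, 66], [74, 69, 65], [77, 70, 59], [21, 21, 47], [25, 26, 46]] | [[79, 75, 75], [45, 47, 61], [58, 52, 45], [14, 18, 46]]
308 [[65, 68, 75], [45, 46, 57], [64, 60, 55], [58, 54, 46], [17, 18, 37], [20, 23, 48]] | [[66, 66, 75], [41, 43, 53], [56, 50, 44], [18, 20, 38]]
314 [[60, 60, 72], [44, 43, 50], [61, 57, 51], [59, 53, 48], [18, 16, 22], [18, 22, 48]] | [[57, 59, 69], [41, 41, 46], [47, 43, 37], [19, 16, 21]]
```

```bash
python3 - <<'E'
from h import *
cp=eyes.camera_params('wrist');P=sense()['position'];Rm=R.from_euler('xyz',sense()['ee_rot'])
for th in(0,10,20,30,36,42):
    v=np.array([[.1,j,k] for k in(0,.058) for j in(-.038,.038)])-[.046,0,0]
    v=R.from_euler('y',th,degrees=True).apply(v)+[.046,0,.041]
    w=R.from_euler('z',1.157).apply(v)+[.478,.077,0]
    print(th,proj(w,cp).round(0).tolist())
for h in (0,.01,.02,.03,.04): print(h,proj(P+Rm.apply([[.01,.029,-h],[.01,.0175,-h],[0,.0175,-h]]),cp).round(0).tolist())
b=eyes.capture('wrist')[...,::-1]
print([b[281,x].tolist() for x in range(252,284,2)])
c=eyes.capture('scene')[...,::-1].astype(int);a=cv2.imread('pics/scene1.png').astype(int)
print('far end diff',np.abs(a-c)[226:262,300:325].mean(), 'floor',np.abs(a-c)[330:350,320:340].mean())
E
```

```text
0 [[379.0, 238.0], [254.0, 238.0], [398.0, 273.0], [235.0, 273.0]]
10 [[376.0, 235.0], [257.0, 235.0], [395.0, 248.0], [238.0, 247.0]]
20 [[374.0, 235.0], [259.0, 234.0], [391.0, 227.0], [242.0, 226.0]]
30 [[372.0, 237.0], [261.0, 237.0], [387.0, 212.0], [246.0, 211.0]]
36 [[371.0, 239.0], [262.0, 239.0], [385.0, 205.0], [248.0, 204.0]]
42 [[370.0, 242.0], [263.0, 242.0], [383.0, 200.0], [250.0, 199.0]]
0 [[368.0, 262.0], [347.0, 262.0], [346.0, 279.0]]
0.01 [[371.0, 268.0], [348.0, 269.0], [348.0, 287.0]]
0.02 [[374.0, 276.0], [350.0, 276.0], [350.0, 295.0]]
0.03 [[377.0, 284.0], [352.0, 284.0], [351.0, 304.0]]
0.04 [[381.0, 293.0], [354.0, 293.0], [353.0, 314.0]]
[[88, 87, 85], [91, 89, 85], [106, 101, 95], [93, 89, 84], [92, 87, 81], [111, 104, 94], [110, 103, 93], [100, 94, 86], [86, 80, 71], [100, 92, 83], [107, 98, 87], [107, 98, 87], [108, 99, 88], [106, 97, 85], [106, 98, 85], [107, 97, 85]]
far end diff 6.012222222222222 floor 1.0691666666666666
```

The case is still flat, and the finger ends look about 28 mm above the reported TCP, so contact should come near z = 0.071.

Call:
send_rows:
  targets:
    - [[0, 0, 0.001], 0, 0.6]
    - [[0, 0, 0.002], 0, 0.6]
    - [[0, 0, 0.003], 0, 0.6]
    - [[0, 0, 0.003], 0, 0.6]
    - [[0, 0, 0.003], 0, 0.6]

```text
clock: 6.22
position: [0.5116, 0.1565, 0.0705]
ee_rot: [-3.141, 0.0, 1.163]
wrist_force: [0.4, 0.9, -0.9]
finger_gap: 0.035
grasp_force: 0.0
```

Call:
send_rows:
  targets:
    - [[0, 0, 0.001], 0, 0.6]
    - [[0, 0, 0.002], 0, 0.6]
    - [[0, 0, 0.003], 0, 0.6]
    - [[0, 0, 0.003], 0, 0.6]
    - [[0, 0, 0.003], 0, 0.6]

```text
clock: 6.63
position: [0.5118, 0.1566, 0.0684]
ee_rot: [-3.142, -0.001, 1.163]
wrist_force: [-3.4, -1.1, 8.5]
finger_gap: 0.0352
grasp_force: 4.5
```

Contact, 8.5 N. I hold for a steady reading.

Call:
send_rows:
  targets:
    - [[0, 0, 0.0], 0, 0.6]
    - [[0, 0, 0.0], 0, 0.6]
    - [[0, 0, 0.0], 0, 0.6]
    - [[0, 0, 0], 0, 0.6]
    - [[0, 0, 0], 0, 0.6]

```text
clock: 7.05
position: [0.5118, 0.1566, 0.0684]
ee_rot: [-3.142, -0.001, 1.163]
wrist_force: [-2.7, -0.8, 8.9]
finger_gap: 0.0349
grasp_force: 4.4
```

Call:
send_rows:
  targets:
    - [[0, 0, 0.0], 0, 0.6]
    - [[0, 0, 0.001], 0, 0.6]
    - [[0, 0, 0.001], 0, 0.6]
    - [[0, 0, 0.001], 0, 0.6]
    - [[0, 0, 0.001], 0, 0.6]

```text
clock: 7.47
position: [0.512, 0.1571, 0.0679]
ee_rot: [3.142, -0.002, 1.163]
wrist_force: [-2.8, 0.2, 13.1]
finger_gap: 0.0353
grasp_force: 6.8
```

```bash
python3 - <<'E'
from h import *
print(sense()['wrist_force'],sense()['position'])
b=eyes.capture('wrist')[...,::-1]
for r in range(222,290,4): print(r,b[r,[268,314]].tolist())
E
```

```text
[-2.79033567  0.16069348 13.0669123 ] [0.51204753 0.15713917 0.06790643]
222 [[231, 233, 235], [234, 236, 236]]
226 [[231, 232, 235], [234, 235, 236]]
230 [[231, 233, 235], [234, 235, 237]]
234 [[231, 232, 235], [234, 235, 236]]
238 [[130, 131, 137], [175, 177, 180]]
242 [[74, 71, 71], [79, 78, 78]]
246 [[62, 59, 55], [46, 43, 35]]
250 [[66, 61, 56], [51, 43, 38]]
254 [[72, 67, 62], [57, 51, 43]]
258 [[51, 50, 48], [32, 29, 27]]
262 [[60, 57, 54], [47, 44, 35]]
266 [[66, 63, 58], [47, 42, 35]]
270 [[67, 65, 59], [51, 46, 39]]
274 [[87, 81, 73], [79, 71, 61]]
278 [[103, 95, 84], [98, 89, 77]]
282 [[102, 95, 87], [105, 94, 81]]
286 [[49, 51, 71], [106, 96, 83]]
```

A steady 13 N without yielding, so the +u end is light and the −u end (image right) is heavy. The usable finger end sits 30 mm above the reported TCP. I go to the −u end.

Call:
send_rows:
  targets:
    - [[0, 0, -0.03], 0, 0.6]
    - [[-0.03, 0, -0.035], 0, 0.6]
    - [[-0.07, 0, -0.035], 0, 0.6]
    - [[-0.11, 0, -0.035], 0, 0.6]
    - [[-0.15, 0, -0.035], 0, 0.6]

```text
clock: 7.93
position: [0.4514, 0.0177, 0.1018]
ee_rot: [3.141, -0.0, 1.164]
wrist_force: [1.2, -1.2, 0.5]
finger_gap: 0.0352
grasp_force: 0.0
```

Call:
send_rows:
  targets:
    - [[-0.02, 0, 0], 0, 0.6]
    - [[-0.02, 0, 0.01], 0, 0.6]
    - [[-0.02, 0, 0.02], 0, 0.6]
    - [[-0.02, 0, 0.028], 0, 0.6]
    - [[-0.02, 0, 0.028], 0, 0.6]

```text
clock: 8.35
position: [0.4435, 0.0015, 0.0718]
ee_rot: [-3.139, 0.002, 1.165]
wrist_force: [-0.8, 0.1, 0.6]
finger_gap: 0.0355
grasp_force: 0.0
```

```bash
python3 go.py -.085 0 .069
```

```text
[0.4435 0.0015 0.0718] [-3.139e+00  2.000e-03  1.165e+00] [-0.77  0.09  0.57] 8.35 shift [-0.0021  0.0012  0.0028] turn 0.4 now along/across [-0.083   0.0012]
```

Now press down gently, then follow the arc outward.

Call:
send_rows:
  targets:
    - [[-0.002, 0, 0.001], 0, 0.6]
    - [[-0.002, 0, 0.003], 0, 0.6]
    - [[-0.003, 0, 0.004], 0, 0.6]
    - [[-0.004, 0, 0.006], 0, 0.6]
    - [[-0.004, 0, 0.006], 0, 0.6]

```text
clock: 8.77
position: [0.4428, -0.0036, 0.0676]
ee_rot: [3.141, 0.0, 1.163]
wrist_force: [0.4, -0.2, 1.4]
finger_gap: 0.0355
grasp_force: 0.7
```

Call:
send_rows:
  targets:
    - [[0, 0, 0], 0, 0.6]
    - [[-0.001, 0, 0.001], 0, 0.6]
    - [[-0.002, 0, 0.002], 0, 0.6]
    - [[-0.002, 0, 0.002], 0, 0.6]
    - [[-0.002, 0, 0.002], 0, 0.6]

```text
clock: 9.18
position: [0.442, -0.0057, 0.0659]
ee_rot: [3.141, 0.0, 1.162]
wrist_force: [-0.3, -2.4, 4.8]
finger_gap: 0.035
grasp_force: 2.9
```

Call:
send_rows:
  targets:
    - [[-0.001, 0, 0.001], 0, 0.6]
    - [[-0.002, 0, 0.002], 0, 0.6]
    - [[-0.002, 0, 0.002], 0, 0.6]
    - [[-0.002, 0, 0.002], 0, 0.6]
    - [[-0.002, 0, 0.002], 0, 0.6]

```text
clock: 9.6
position: [0.4411, -0.0079, 0.064]
ee_rot: [3.141, 0.0, 1.162]
wrist_force: [-2.5, -5.3, 8.4]
finger_gap: 0.035
grasp_force: 4.0
```

Call:
send_rows:
  targets:
    - [[-0.001, 0, 0.001], 0, 0.6]
    - [[-0.002, 0, 0.002], 0, 0.6]
    - [[-0.002, 0, 0.002], 0, 0.6]
    - [[-0.002, 0, 0.002], 0, 0.6]
    - [[-0.002, 0, 0.002], 0, 0.6]

```text
clock: 10.02
position: [0.4403, -0.0101, 0.0621]
ee_rot: [3.141, 0.001, 1.162]
wrist_force: [-2.8, -6.3, 7.7]
finger_gap: 0.0351
grasp_force: 4.7
```

The end yields: z is 5.5 mm down and the load is mostly sideways drag, because the top edge swings outward faster than I moved. I follow with more outward travel.

Call:
send_rows:
  targets:
    - [[-0.004, 0, 0.001], 0, 0.6]
    - [[-0.006, 0, 0.003], 0, 0.6]
    - [[-0.008, 0, 0.005], 0, 0.6]
    - [[-0.01, 0, 0.007], 0, 0.6]
    - [[-0.012, 0, 0.009], 0, 0.6]

```text
clock: 10.43
position: [0.4354, -0.0198, 0.0524]
ee_rot: [-3.142, -0.0, 1.163]
wrist_force: [0.2, 0.2, 0.4]
finger_gap: 0.0353
grasp_force: 0.0
```

Call:
send_rows:
  targets:
    - [[-0.001, 0, 0.002], 0, 0.6]
    - [[-0.003, 0, 0.004], 0, 0.6]
    - [[-0.005, 0, 0.007], 0, 0.6]
    - [[-0.006, 0, 0.009], 0, 0.6]
    - [[-0.007, 0, 0.011], 0, 0.6]

```text
clock: 10.85
position: [0.4326, -0.0262, 0.0413]
ee_rot: [-3.141, 0.0, 1.163]
wrist_force: [-0.3, 0.1, 0.3]
finger_gap: 0.0354
grasp_force: 0.0
```

```bash
python3 go.py -.113 0 .03; python3 - <<'E'
from h import *
b=eyes.capture('scene')[...,::-1]
cv2.imwrite('pics/s4.png',cv2.resize(b[170:350,230:430],(667,600),interpolation=cv2.INTER_CUBIC))
E
```

```text
[ 0.4326 -0.0262  0.0413] [-3.141  0.     1.163] [-0.29  0.09  0.28] 10.85 shift [-0.0002  0.0001  0.0113] turn 0.3 now along/across [-1.128e-01  1.000e-04]
```

View pics/s4.png

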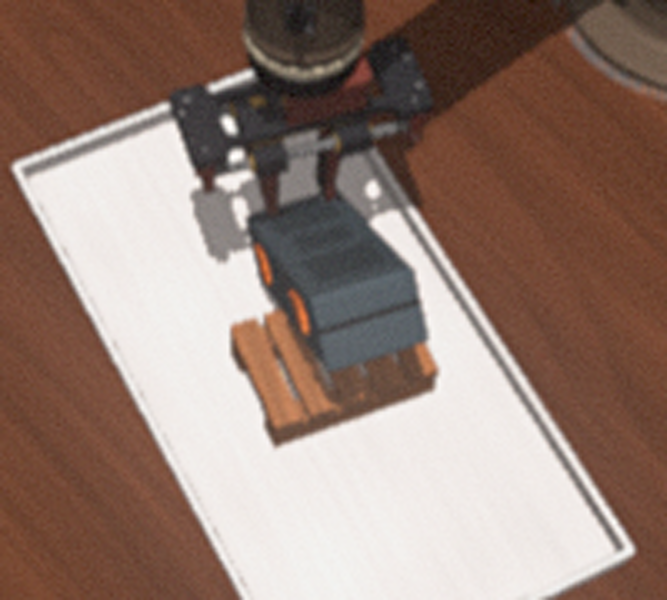

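The case now leans at about scene (330,260): heavy end on the tray floor, light end up and facing the camera. I lift straight up, then cross over to the light side.

Call:
send_rows:
  targets:
    - [[0, 0, -0.04], 0, 0.6]
    - [[0, 0, -0.08], 0, 0.6]
    - [[0, 0, -0.12], 0, 0.6]
    - [[0, 0, -0.15], 0, 0.6]
    - [[0, 0, -0.15], 0, 0.6]

```text
clock: 11.32
position: [0.4361, -0.0262, 0.1971]
ee_rot: [3.134, -0.006, 1.162]
wrist_force: [1.1, -0.4, 0.2]
finger_gap: 0.0349
grasp_force: 0.0
```

Call:
send_rows:
  targets:
    - [[0.04, 0, 0], 0, 0.6]
    - [[0.08, 0, 0], 0, 0.6]
    - [[0.12, 0, 0], 0, 0.6]
    - [[0.16, 0, 0], 0, 0.6]
    - [[0.2, 0, 0], 0, 0.6]

```text
clock: 11.73
position: [0.5123, 0.1594, 0.1913]
ee_rot: [-3.141, -0.0, 1.163]
wrist_force: [0.5, -0.1, 0.5]
finger_gap: 0.035
grasp_force: 0.0
```

```bash
python3 go.py .095 0 .095; cat > fit.py <<'E'
from h import *
from scipy.optimize import minimize
ms={}
for n,px in(('scene',(330,258)),('top',(285,245))):
    eyes.capture(n);m=pick('case_mid',n,px);print(n,m is not None and m.sum())
    if m is not None: ms[n]=(m,eyes.camera_params(n))
def pts(p): # a: along of heavy bottom edge, across, tilt, yaw offset; edge on floor z .003
    a,b,t,y=p
    v=R.from_euler('y',-t).apply(np.array([[i,j,k] for i in(0,.2) for j in(-.038,.038) for k in(0,.058)]))
    v=R.from_euler('z',y).apply(v)+[a,b,.003]
    return v
W=lambda v:R.from_euler('z',1.157).apply(v)+[.478,.077,0]
def f(p):
    c=0
    for m,cp in ms.values():
        s=sil(W(pts(p)),cp);c+=1-(s&m).sum()/(s|m).sum()
    return c
x0=np.array([-.088,0,.72,0]);r=minimize(f,x0,method='Nelder-Mead',options=dict(initial_simplex=np.vstack([x0,x0+np.diag([.03,.02,.3,.2])])))
v=pts(r.x);print(r.x.round(4),r.fun,'light bottom',v[4:7:2].mean(0).round(3),'light top',v[5:8:2].mean(0).round(3))
E
python3 fit.py
```

```text
[0.5123 0.1594 0.1913] [-3.141 -0.     1.163] [ 0.53 -0.09  0.53] 11.73 shift [0.0057 0.0018 0.0963] turn 0.3 now along/across [0.0893 0.0017]
scene 743
top 2616
[-0.0781 -0.0041  0.7699  0.0203] 0.6710569236116681 light bottom [ 0.065 -0.001  0.142] light top [ 0.025 -0.002  0.184]
```

Call:
send_rows:
  targets:
    - [[0.026, 0.002, 0], 0.3, 0.6]
    - [[0.026, 0.002, 0.03], 0.3, 0.6]
    - [[0.026, 0.002, 0.06], 0.3, 0.6]
    - [[0.026, 0.002, 0.094], 0.3, 0.6]
    - [[0.026, 0.002, 0.094], 0.3, 0.6]

```text
clock: 12.35
position: [0.5201, 0.1775, 0.0925]
ee_rot: [-3.136, 0.007, 1.156]
wrist_force: [-0.6, -0.3, -0.7]
finger_gap: 0.035
grasp_force: 0.0
```

Call:
send_rows:
  targets:
    - [[-0.01, 0, 0], 0, 0.6]
    - [[-0.02, 0, 0], 0, 0.6]
    - [[-0.03, 0, 0], 0, 0.6]
    - [[-0.035, 0, 0], 0, 0.6]
    - [[-0.04, 0, 0], 0, 0.6]

```text
clock: 12.77
position: [0.5106, 0.1451, 0.1004]
ee_rot: [3.138, -0.007, 1.157]
wrist_force: [3.6, 10.1, 8.7]
finger_gap: 0.0351
grasp_force: 5.1
```

Call:
send_rows:
  targets:
    - [[-0.005, 0, -0.003], 0, 0.6]
    - [[-0.009, 0, -0.006], 0, 0.6]
    - [[-0.013, 0, -0.009], 0, 0.6]
    - [[-0.017, 0, -0.012], 0, 0.6]
    - [[-0.02, 0, -0.015], 0, 0.6]

```text
clock: 13.18
position: [0.5042, 0.1297, 0.1165]
ee_rot: [3.136, -0.011, 1.16]
wrist_force: [2.7, 10.0, 11.0]
finger_gap: 0.0355
grasp_force: 5.3
```

```bash
python3 go.py 0 0 .15; python3 fit.py
```

```text
[0.5042 0.1297 0.1165] [ 3.136 -0.011  1.16 ] [ 2.68 10.01 11.  ] 13.18 shift [-0.0584 -0.0027 -0.0341] turn 0.2 now along/across [ 0.0588 -0.0028]
scene 221
top 1958
[-8.380e-02 -4.000e-04  1.033e+00  7.600e-03] 1.0739895310043335 light bottom [0.019 0.    0.175] light top [-0.031 -0.     0.204]
```

```bash
python3 - <<'E'
from h import *
b=eyes.capture('scene')[...,::-1];w=eyes.capture('wrist')[...,::-1]
cv2.imwrite('pics/mix.png',np.hstack([cv2.resize(b[170:330,270:400],(400,492),interpolation=cv2.INTER_CUBIC),cv2.resize(w,(400,300))[[*range(300)]+[299]*192]]))
E
```

```text
(no output)
```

View pics/mix.png

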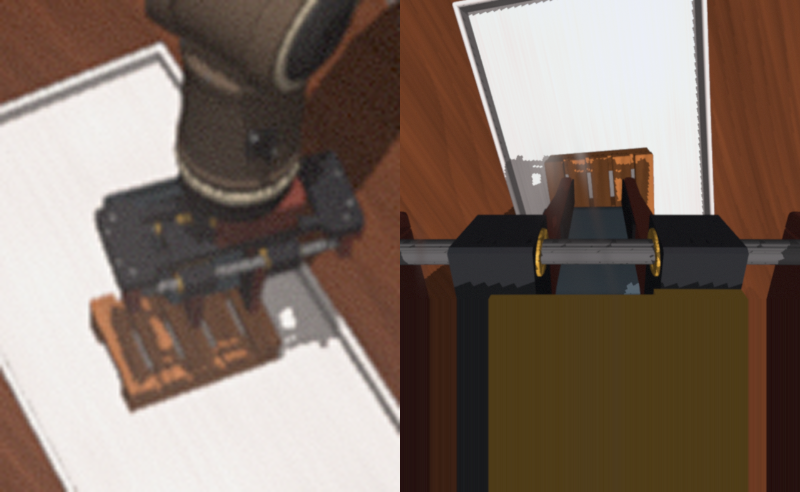

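In the wrist view the case edge is at about row 328 and the finger ends reach row 285. So the fingers are properly behind the raised edge, and the upward load is just rubber friction. I push on with slightly faster rise.

Call:
send_rows:
  targets:
    - [[-0.003, 0, -0.005], 0, 0.6]
    - [[-0.008, 0, -0.009], 0, 0.6]
    - [[-0.013, 0, -0.013], 0, 0.6]
    - [[-0.018, 0, -0.016], 0, 0.6]
    - [[-0.023, 0, -0.019], 0, 0.6]

```text
clock: 13.9
position: [0.4909, 0.1039, 0.1326]
ee_rot: [3.141, -0.001, 1.157]
wrist_force: [-0.3, 1.4, 0.1]
finger_gap: 0.0351
grasp_force: 0.4
```

```bash
python3 go.py 0 0 .15; python3 fit.py
```

```text
[0.4909 0.1039 0.1326] [ 3.141e+00 -1.000e-03  1.157e+00] [-0.29  1.43  0.09] 13.9 shift [-0.0298 -0.001  -0.0174] turn 0.0 now along/across [ 0.0299 -0.001 ]
scene False
top False
[-0.088  0.     0.72   0.   ] 0.0 light bottom [0.062 0.    0.135] light top [0.024 0.    0.178]
```

Call:
send_rows:
  targets:
    - [[-0.005, 0, -0.003], 0, 0.6]
    - [[-0.01, 0, -0.006], 0, 0.6]
    - [[-0.014, 0, -0.008], 0, 0.6]
    - [[-0.018, 0, -0.01], 0, 0.6]
    - [[-0.021, 0, -0.011], 0, 0.6]

```text
clock: 14.52
position: [0.4822, 0.0845, 0.1429]
ee_rot: [-3.142, 0.0, 1.157]
wrist_force: [0.2, 0.2, -0.1]
finger_gap: 0.0351
grasp_force: 0.0
```

Call:
send_rows:
  targets:
    - [[-0.003, 0, -0.001], 0, 0.6]
    - [[-0.006, 0, -0.002], 0, 0.6]
    - [[-0.009, 0, -0.003], 0, 0.6]
    - [[-0.012, 0, -0.004], 0, 0.6]
    - [[-0.015, 0, -0.005], 0, 0.6]

```text
clock: 14.93
position: [0.4763, 0.0713, 0.1477]
ee_rot: [-3.142, 0.0, 1.158]
wrist_force: [-0.7, 0.8, -0.1]
finger_gap: 0.0349
grasp_force: 0.0
```

The force is gone, so the case has probably fallen upright. I retreat and check.

Call:
send_rows:
  targets:
    - [[0.04, 0, 0], 0, 0.6]
    - [[0.08, 0, 0], 0, 0.6]
    - [[0.12, 0, -0.02], 0, 0.6]
    - [[0.15, 0, -0.05], 0, 0.6]
    - [[0.18, 0, -0.08], 0, 0.6]

```text
clock: 15.35
position: [0.547, 0.235, 0.2247]
ee_rot: [-3.14, 0.002, 1.159]
wrist_force: [0.2, 0.6, -0.8]
finger_gap: 0.0356
grasp_force: 0.0
```

Call:
send_rows:
  targets:
    - [[0.04, 0, -0.03], 0, 0.6]
    - [[0.08, 0, -0.06], 0, 0.6]
    - [[0.12, 0, -0.06], 0, 0.6]
    - [[0.15, 0, -0.06], 0, 0.6]
    - [[0.15, 0, -0.06], 0, 0.6]

```text
clock: 15.77
position: [0.6071, 0.3799, 0.2821]
ee_rot: [-3.139, -0.001, 1.166]
wrist_force: [-0.6, 0.2, -1.9]
finger_gap: 0.0349
grasp_force: 0.0
```

```bash
sed -e "s/(330,258)/(315,235)/;s/(285,245)/(320,260)/;s/.72,0\]/1.5,0]/;s/<25/<45/g" fit.py > fit2.py; sed -i 's/<25/<45/g' h.py; python3 - <<'E'
from h import *
im=None
for n in('scene','top'):
    im=eyes.capture(n);cv2.imwrite(f'pics/{n}_end.png',im[...,::-1])
    print(n,[(round(d['p'],2),d['extent']) for d in eyes.recognise('case_mid',n)])
    v=np.array([[i,j,k] for i in(-.088,-.146) for j in(-.038,.038) for k in(.003,.203)])
    p=proj(R.from_euler('z',1.157).apply(v)+[.478,.077,0],eyes.camera_params(n));print('expected upright',p.min(0).round(),np.ptp(p,0).round())
print(sense()['position'],sense()['wrist_force'])
E
python3 fit2.py
```

```text
scene [(0.88, [260.6, 111.6, 73.4, 31.3]), (0.82, [301.7, 182.4, 37.1, 71.0]), (0.8, [108.0, 178.2, 74.9, 72.2]), (0.64, [448.9, 230.6, 71.9, 69.6])]
expected upright [300. 184.] [38. 72.]
top [(0.89, [306.1, 236.1, 34.0, 47.1]), (0.73, [433.2, 108.7, 45.7, 81.3]), (0.67, [423.2, 300.6, 63.6, 81.8])]
expected upright [308. 238.] [37. 45.]
[0.6078019  0.36949518 0.28405508] [-0.25600908 -0.34816591 -0.22900795]
scene 2136
top 970
[-9.0400e-02 -1.3000e-03  1.5517e+00  5.6500e-02] 0.18876045223933025 light bottom [-0.087 -0.001  0.203] light top [-0.145 -0.004  0.204]
```

The case stands upright: the scene box [302,182,37,71] matches the expected [300,184,38,72], and the fitted tilt is 89°. I hand the job in.

```bash
python3 -c "
from rig import order
print(order.close_job())"
```

```text
the job is handed in; nothing more can be done
None
```

The case is standing upright on the tray floor beside the stand, heavy end (the −u end, image right) down, and the job was handed in at about 16 s; I planned the moves clear of the pot, trowel and stakes but did not re-measure them.

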